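Start the bench centrifuge

TASK

Start the small bench centrifuge: push its raised lid gently down until it is fully shut, then tap the up-arrow key (the triangle that points away from the robot) and after it the large round start key. Only light touches with the fingertips: press no other key and press none while the lid is open, grasp or lift nothing, and leave the vials and the beaker where they stand.

Things in the scene. Friction and masses are not known exactly. Their poses are not given: they have to be found in the camera images.
- centrifuge: white bench centrifuge, 250 mm deep (x), 200 wide (y), 137 high when shut, fixed; origin at the centre of its underside, x to its back, y left. The black panel in its front 85 mm rises backward at 0.264 rad, from z 82 to 105 mm. Low on it four white keys in a row, left to right at y = 60, 20, -20, -62 mm: square lid-release, down-arrow, up-arrow, large round start key.
- lid (a joint): hinge of the grey lid, rad: 0 fully shut, grows as the lid opens upward (stop at 1.3; at the start 0.65 to 1.0). It is stiff and stays where it is left; 1 to 3 N at the front edge push it down; at 0 it meets a rubber seal that yields about 4 mm at 10 N.
- lid_edge (a point): point on the lid's flat outer (upper) face, mid-width, 18 mm behind its front edge, 140 mm in front of the hinge line and 30 mm above it when shut. Moves with the lid. The lid is 158 mm deep and 192 mm wide, its outer face flat.
- lid_hinge_line (a point): fixed point on the lid's hinge line, mid-width: 116 mm behind the centrifuge's origin and 107 mm above the table. The hinge line runs along the centrifuge's y.
- up_key_top (a point): centre of the top face of the up-arrow key (triangular prism, points to the back, corners 12.5 mm from its centre), third from the left; the face stands 8 mm proud of the panel and is parallel to it, z out of the panel. Moves with the key.
- up_key (a joint): travel of the up-arrow key, m: 0 released, 0.005 at its stop, pressed into the panel along its normal. Spring: about 1.3 N to start it, 4 N at 2.2 mm, 7 N fully down; it comes back by itself.
- start_key_top (a point): centre of the top face of the round start key, 27 mm diameter, rightmost; 8 mm proud of the panel and parallel to it. Moves with the key.
- start_key (a joint): travel of the start key, m: 0 released, 0.005 at its stop; spring like the up-arrow key.
- down_key (a joint): travel of the down-arrow key (triangle that points to the front, same size as the up-arrow), second from the left; not to be pressed.
- release_key (a joint): travel of the square lid-release key (17 mm), leftmost; not to be pressed.
- vial_1: small loose glass vial with a screw cap, 25 mm diameter, 47 mm high, standing left of the centrifuge; origin at its underside. Leave alone.
- vial_2: small loose glass vial with a screw cap, 25 mm diameter, 47 mm high, standing left of the centrifuge; origin at its underside. Leave alone.
- beaker_50: loose small beaker, 43x48 mm, 56 mm high, standing left of the centrifuge further back; origin at its underside. Leave alone.

How it is judged:
On the way, in this order (a step that is already met when the one before it is completed fails the run):
1. the lid is pushed fully shut (value of joint lid below 0.03 rad), for 0.1 s.
2. the up-arrow key is tapped (value of joint up_key above 0.0022 m and value of joint lid below 0.04 rad), for 0.04 s.
3. the up-arrow key is let go (value of joint up_key below 0.001 m), for 0.04 s.
4. the start key is tapped (value of joint start_key above 0.0022 m and value of joint up_key below 0.001 m and value of joint lid below 0.04 rad), for 0.04 s.
At the end, for the whole second after the job is handed in: The lid is shut (within 0.04 rad), the up-arrow key and then the start key were tapped (at least 2.2 of their 5 mm) and are both released, and the vials and the beaker stand within 15 mm of where they were (value of joint lid below 0.04 rad and value of joint each of up_key, start_key below 0.001 m and distance of each of vial_1, vial_2, beaker_50 from where it was at the start of the episode below 0.015 m); the robot touches nothing.
It fails at once if a key was pressed while the lid was open (value of joint lid above 0.06 rad and value of joint any of up_key, start_key above 0.0015 m).
It fails at once if the down-arrow or the lid-release key was pressed (value of joint any of down_key, release_key above 0.0015 m).
It fails at once if the centrifuge was touched with more than 25 N (contact force between any of the fingers, the arm and centrifuge above 25 N).
It fails at once if the lid was slammed (over 2.5 rad/s) or lifted further open (velocity of joint lid below -2.5 rad/s or value of joint lid above 1.15 rad).
It fails at once if a vial or the beaker was moved, lifted or tipped (distance of any of vial_1, vial_2, beaker_50 from where it was at the start of the episode above 0.015 m or angle between any of vial_1, vial_2, beaker_50's own z axis and vertical above 0.3 rad).
It also fails if it takes over 48 s, if anything falls off the work surface, if the arm or the gripper's body presses on something with over 40 N, if the wrist force passes 120 N, or if a joint passes its speed limit or range.

ROBOT

A 6-joint arm with a two-finger parallel gripper is mounted at the origin on a cart in front of the work surface, level with it; the furniture and walls round the work are solid. World frame = base frame: x ahead of the robot, y to its left, z up, the work surface at z = 0. Lengths are in m, angles in rad, forces in N, time in s.
With the tool pointing down it reaches from about 0.35 to 0.975 m from the base axis. Payload 4.9 kg.
Tool frame: the origin (TCP) lies on the centre line of the jaws, within the pads' length; the fingertips stand 14 mm ahead of it and the grasp point (between the pads) lies 5 mm behind it; x points along the fingers, z is the direction in which the jaws open and shut, and the axes are right-handed (so a half turn about x gives the same grasp; the last joint's range is limited). The gripper opens to 85 mm and grips with 20 to 120 N. Pads are 22 mm wide; open, the fingers measure 114 mm over their backs; the gripper's body (76 mm by 85 mm) begins 54 mm behind the grasp point. The pads swing forward as they close: fully open they stand 13 mm farther back than shut.
Start: joints at [-1.238, 0.053, 1.613, -0, 1.476, -0.119], TCP at [0.273, -0.562, 0.245] pointing down, gripper open.
Joint ranges: [-3.01, 3.01], [-1.01, 2.22], [0.06, 2.58], [-1.02, 4.17], [0.09, 2.62], [-3.14, 3.14]. Speed limits (rad/s): [2.57, 2.57, 3.14, 3.14, 3.14, 3.14].

INTERFACE

Orientations are given as a rotation vector (axis times angle).
In Python, from station import ctrl gives the robot as it stands.
- The arm moves only by the tool move_arm, never from a script. Its argument "increments" is a list that holds one entry, the list of rows, each a list of 4 numbers: the shift along the tool's x, y, z in units of 25 cm (1.0 is 25 cm), then the turn about the tool's x in units of 90 degrees (1.0 is 90 degrees). A call has 1 to 20 rows; each row shifts and turns the commanded pose from where the row before left it, along the tool's axes as they then stand; what a row does not reach is not made up. A row lasts 1/12 s, in which the tool goes at most 41.7 mm and 7.16 degrees, less where a joint would pass 70% of its speed; a pose out of reach is approached as far as the arm can. A call with a number of a shift or a turn outside -1 to 1 is refused whole. A call with a gripper value outside its range is refused whole. "gripper" is the closure, from 0 (fully open) to 1 (shut), set as the call begins (left out, the last holds). The fingers move at their own pace and stop on an object; "squeeze" is the grip in N (left out, the last holds). Time passes only in rows, so rows that do not move let the fingers close. It gives the time, the measured TCP pose, the force and the opening at its end, in the units of the state.
- ctrl.get_obs(): the state, without advancing time (a new reading comes with each control period).
- ctrl.get_image(name): name is "side" or "top"; returns a dict with "pixels" (420x560x3 uint8, red, green, blue), "depth" (420x560 float32, m along the optical axis (not along the pixel's ray), 0 where there is no reading), "K" (3x3 intrinsics, pixels), "extrinsics" (4x4, takes a point from camera to world coordinates). Camera axes: x right, y up, looking along -z (the intrinsics and any distortion apply to the point x, -y, -z); pixel columns grow to the right and rows downward; lengths in m; the calibration is good to about 2 mm. A picture is of the moment at which its call begins.
- ctrl.finish_job(): hands the job in, once; it reports no verdict.
Trained networks look in the newest picture that a camera, given by its name, has taken for a name from the list of things; names that differ only in an ending like _2 or _b are one class to them, and where a whole thing is asked for, a point or a joint stands for the part that bears it (a point fixed in the world has none). Each returns a list of dicts, best first, with "score" (0 to 1); they miss things now and then, are a little off and sometimes report something else, mostly with a low value. They report only what shows in the picture. A call takes as long as a camera call.
- ctrl.trace(camera, target): "region" (420x560 bool, what is visible of it) and "pixel" ([row, column] in pixels, amid what is visible of it).
The state is a dict: "t": time; "q": joint angles; "dq": joint speeds; "effort": joint torques, N m; "tool_pos": TCP position; "tool_rot": TCP orientation; "contact_force": force on the tool from outside, world axes, zero at the start; "wrist_torque": the same for the moment, N m; "opening": finger opening in m.
Only numpy, scipy, OpenCV 4.12 (cv2) and the standard library are available. Lean on these libraries where they do the work, as an engineer would, in place of code of your own. Each camera call takes 0.05 s, during which the arm holds its last target. There are 200 camera calls.

## Working session

There is one attempt and no reset: what is moved stays moved. The work goes in short steps, Python scripts to look and compute and a tool call to move; the robot and the scene stay as the last step left them, time stands still between calls to the robot, and variables do not carry over. Pictures are saved under pics/ and viewed, about 8 in all and at most 12, crops included, and the job is handed in when it is done.

Besides the shell and the picture viewer there is one more tool, called after "Emit:" as name(argument=value, ...) on one line, values as JSON. move_arm: Moves the arm, as the interface text tells. Shifts and turns lie within -1 to 1; 1 stands for 25 cm of shift or 90 degrees of turn. Its arguments: {"type":"object","properties":{"increments":{"type":"array","items":{"type":"array","items":{"type":"array","items":{"type":"number","minimum":-1,"maximum":1}}}},"gripper":{"type":"number"},"squeeze":{"type":"number"}},"required":["increments"]}

```bash
mkdir -p pics
cat > h.py <<'E'
import numpy as np, cv2
from station import ctrl
from scipy.spatial.transform import Rotation as R
def grab(n,save=None):
    im=ctrl.get_image(n)
    if save: cv2.imwrite(f'pics/{save}.png',im['pixels'][:,:,::-1])
    return im
def pts(im,mask):
    r,c=np.nonzero(mask&(im['depth']>0)); d=im['depth'][r,c].astype(float); K=im['K']
    p=np.c_[(c-K[0,2])/K[0,0]*d,-(r-K[1,2])/K[1,1]*d,-d]
    E=im['extrinsics']; return p@E[:3,:3].T+E[:3,3]
E
python3 - <<'E'
from h import *
o=ctrl.get_obs(); print({k:np.round(v,3) for k,v in o.items()}); print(R.from_rotvec(o['tool_rot']).as_matrix().round(3))
ims=[]
for n in ('side','top'):
    im=grab(n); ims.append(im['pixels'])
    print(n,im['extrinsics'].round(3).tolist())
    for t in ('centrifuge','lid','lid_edge','up_key_top','start_key_top','down_key','release_key','vial_1','beaker_50'):
        for d in ctrl.trace(n,t)[:3]:
            if d['score']<.3: continue
            p=pts(im,d['region']); 
            print(n,t,round(d['score'],2),np.round(d['pixel']),d['region'].sum(),'med',np.median(p,0).round(3) if len(p) else None,'min',p.min(0).round(3) if len(p) else 0,'max',p.max(0).round(3) if len(p) else 0)
cv2.imwrite('pics/a.png',cv2.resize(np.vstack(ims),None,fx=.7,fy=.7,interpolation=3)[:,:,::-1])
E
```

```text
{'t': np.float64(0.0), 'q': array([-1.238,  0.053,  1.614,  0.   ,  1.476, -0.119]), 'dq': array([-0.002,  0.001,  0.001, -0.   ,  0.001,  0.   ]), 'effort': array([ 0.0000e+00, -3.9367e+01, -3.7018e+01, -0.0000e+00,  7.0000e-03,
        0.0000e+00]), 'tool_pos': array([ 0.273, -0.562,  0.244]), 'tool_rot': array([ 0.872,  1.391, -0.869]), 'contact_force': array([-0.606,  0.947, -0.042]), 'wrist_torque': array([-0.014,  0.005,  0.029]), 'opening': np.float64(0.085)}
[[-0.001  0.9    0.437]
 [ 0.002  0.437 -0.9  ]
 [-1.     0.    -0.002]]
side [[-0.972, -0.172, 0.163, 0.72], [0.236, -0.741, 0.628, 0.794], [0.012, 0.649, 0.761, 0.839], [0.0, 0.0, 0.0, 1.0]]
side centrifuge 0.93 [194. 247.] 14936 med [0.608 0.174 0.105] min [ 0.426 -0.222 -0.004] max [0.72  0.23  0.241]
side lid 0.82 [170. 226.] 6829 med [0.644 0.146 0.192] min [ 0.54  -0.225 -0.001] max [0.718 0.227 0.241]
side lid_edge 0.78 [170. 224.] 6799 med [0.644 0.146 0.191] min [ 0.541 -0.172  0.01 ] max [0.718 0.226 0.241]
side up_key_top 0.62 [171. 300.] 52 med [0.478 0.089 0.095] min [0.468 0.078 0.085] max [0.487 0.097 0.1 
[... 1375 characters left out ...]
203] min [ 0.572 -0.021 -0.004] max [0.744 0.223 0.243]
top start_key_top 0.67 [277. 368.] 138 med [0.483 0.042 0.096] min [0.473 0.028 0.091] max [0.496 0.054 0.103]
top down_key 0.42 [278. 328.] 65 med [0.474 0.123 0.097] min [0.465 0.115 0.085] max [0.48  0.133 0.101]
top release_key 0.44 [282. 303.] 93 med [0.471 0.163 0.096] min [0.461 0.153 0.085] max [0.481 0.171 0.101]
top vial_1 0.68 [235. 251.] 137 med [0.562 0.273 0.046] min [ 0.551  0.262 -0.002] max [0.575 0.29  0.051]
top vial_1 0.66 [262. 258.] 116 med [0.508 0.257 0.047] min [0.496 0.247 0.009] max [0.518 0.27  0.05 ]
top beaker_50 0.82 [194. 253.] 378 med [0.644 0.273 0.007] min [ 0.619  0.25  -0.003] max [0.66  0.291 0.061]
```

View pics/a.png

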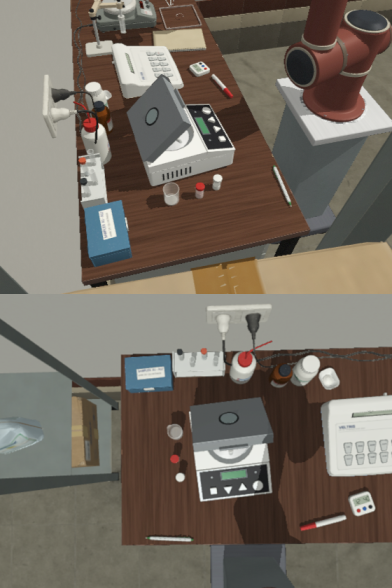

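The picture shows the centrifuge yawed about 5° with its lid raised at side pixel (224,170) and top pixel (327,187). The vials and beaker are to its left, and the keys run along the front edge. Next I fit the lid plane and the centrifuge frame.

Run:
```python
from h import *
o=ctrl.get_obs()
def best(n,t): return ctrl.trace(n,t)[0]
for n in ('top','side'):
    im=grab(n); K={}
    for t in ('release_key','down_key','up_key_top','start_key_top'):
        ds=[d for d in ctrl.trace(n,t) if d['region'].sum()<200]
        for d in ds[:1]:
            m=cv2.erode(d['region'].astype(np.uint8),np.ones((3,3)))>0
            q=pts(im,d['region']); q=q[q[:,2]>.092]
            print(n,t,round(d['score'],2),q.mean(0).round(4),len(q)); K[t]=q.mean(0)
    m=cv2.erode(best(n,'lid')['region'].astype(np.uint8),np.ones((7,7)))>0
    p=pts(im,m); p=p[p[:,2]>.14]
    rng=np.random.default_rng(0); bi=None
    for _ in range(300):
        a=p[rng.choice(len(p),3,False)]; v=np.cross(a[1]-a[0],a[2]-a[0]); v/=np.linalg.norm(v)+1e-12
        s=abs((p-a[0])@v)<.002
        if bi is None or s.sum()>bi.sum(): bi=s
    q=p[bi]; c=q.mean(0); v=np.linalg.svd(q-c)[2][2]; v*=np.sign(v[2])
    th=np.arccos(v[2]); yaw=np.arctan2(v[1],v[0]); ex=np.array([np.cos(yaw),np.sin(yaw),0]); ey=np.array([-ex[1],ex[0],0])
    # hinge local x: v.(h-c)=-0.030, h=s*ex+... at z=.107
    s=(-.030-v[2]*(.107-c[2])+v@ex*(c@ex))/(v@ex)
    b=(q@ey); print(n,'lid n',bi.sum(),len(p),'theta',th.round(3),'yaw',yaw.round(3),'hinge s',s.round(4),'y range',np.percentile(b,[1,99]).round(4),'zmax',q[:,2].max())
    ox=s-.116; oy=np.percentile(b,[1,99]).mean(); O=ox*ex+oy*ey; print('origin',O.round(4))
    for t,k in K.items(): print(' local',t,((k-O)@ex).round(4),((k-O)@ey).round(4))
    L=(.116-.14*np.cos(th)+.03*np.sin(th)); le=O+L*ex; le[2]=.107+.14*np.sin(th)+.03*np.cos(th); print('lid_edge',le.round(4))
```

```text
top down_key 0.6 [0.4747 0.124  0.0971] 56
top start_key_top 0.61 [0.4831 0.0419 0.0967] 155
top lid n 4739 6025 theta 0.789 yaw 0.102 hinge s 0.6996 y range [-0.0316  0.1416] zmax 0.24293436657179368
origin [0.575  0.1142 0.    ]
 local down_key -0.0988 0.02
 local start_key_top -0.0988 -0.0626
lid_edge [0.6135 0.1181 0.2275]
side release_key 0.49 [0.4848 0.0467 0.0956] 85
side up_key_top 0.44 [0.4796 0.0883 0.0956] 44
side lid n 4290 5399 theta 0.789 yaw 0.103 hinge s 0.6996 y range [-0.0248  0.1516] zmax 0.2404085111328178
origin [0.574  0.1231 0.    ]
 local release_key -0.0966 -0.0668
 local up_key_top -0.0974 -0.0248
lid_edge [0.6125 0.127  0.2275]
```

Emit:
move_arm(increments=[[[-0.12,0,0,0.0743],[-0.12,0,0,0.0743],[-0.12,0,0,0.0743],[0,0.08,-0.125,0],[0,0.08,-0.125,0],[0,0.08,-0.125,0],[0,0.08,-0.125,0],[0,0.08,-0.125,0],[0,0.08,-0.125,0],[0,0.08,-0.125,0],[0,0.08,-0.125,0],[0,0.08,-0.125,0],[0,0.08,-0.125,0],[0,0.08,-0.125,0],[0,0.08,-0.125,0],[0,0.08,-0.125,0],[0,0.08,-0.125,0],[0,0.08,-0.125,0],[0,0.08,-0.125,0],[0,0,0,0]]], gripper=1)

```text
t: 3.27
tool_pos: [0.542, -0.0273, 0.3352]
tool_rot: [1.131, 1.26, -1.127]
contact_force: [0.3, 0.3, -0.4]
opening: -0.0004
```

```bash
cat >> h.py <<'E'
O=np.array([.575,.1142,0]); yaw=.102
ex=np.array([np.cos(yaw),np.sin(yaw),0]); ey=np.array([-ex[1],ex[0],0])
def goto(lx,ly,z):
    o=ctrl.get_obs(); M=R.from_rotvec(o['tool_rot']).as_matrix()
    T=O+lx*ex+ly*ey; T[2]=z; p=o['tool_pos']; d=p-O
    print('t',o['t'],'tcp local',(d@ex).round(4),(d@ey).round(4),p[2].round(4),'F',np.round(o['contact_force'],2),'open',o['opening'])
    print('M',M.round(3).tolist(),'units to target',(M.T@(T-p)/.25).round(4))
E
python3 - <<'E'
from h import *
goto(.0385,0,.275)
E
```

```text
t 3.2667 tcp local -0.0473 -0.1374 0.3352 F [ 0.28  0.33 -0.35] open -0.00040876588153300247
M [[0.001, 0.994, 0.108], [0.003, 0.108, -0.994], [-1.0, 0.001, -0.002]] units to target [ 0.2423  0.3463 -0.5469]
```

Emit:
move_arm(increments=[[[0,0.078,-0.109,0],[0,0.078,-0.109,0],[0,0.078,-0.109,0],[0,0.078,-0.109,0],[0,0.08,-0.111,0],[0.07,0,0,0],[0.07,0,0,0],[0.07,0,0,0],[0.07,0,0,0],[0,0,0,0],[0,0,0,0]]])

```text
t: 4.18
tool_pos: [0.6234, 0.1132, 0.2641]
tool_rot: [1.133, 1.257, -1.136]
contact_force: [0.2, 0.4, 0.3]
opening: -0.0001
```

Run:
```python
from h import *
goto(.05,0,.2415)
im=grab('side'); cv2.imwrite('pics/b.png',cv2.resize(im['pixels'][60:260,120:420],None,fx=2.4,fy=2.4)[:,:,::-1])
```

```text
t 4.1833 tcp local 0.0481 -0.0059 0.2641 F [0.19 0.42 0.27] open -7.159158380504142e-05
M [[-0.003, 0.995, 0.101], [-0.0, 0.101, -0.995], [-1.0, -0.003, 0.0]] units to target [ 0.0905  0.0079 -0.0237]
```

View pics/b.png

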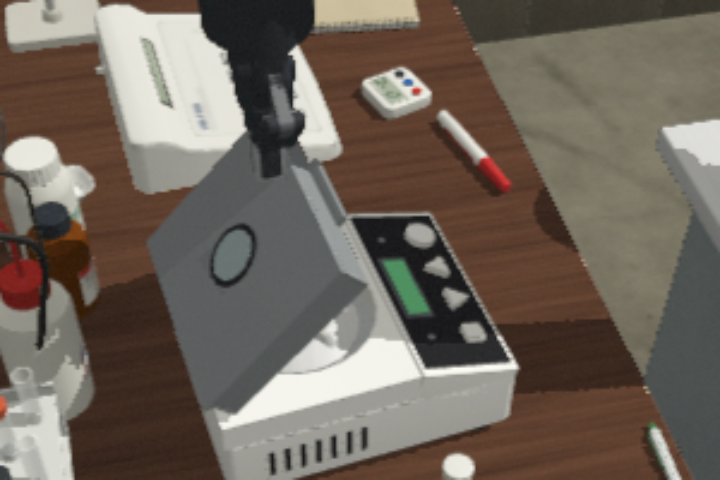

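The picture shows the fingertip, at crop pixel (270,175), just above the lid face near its front edge. The keys are clear. I'll start the push along the arc.

Emit:
move_arm(increments=[[[0.0225,0.002,-0.006,0],[0.0225,0.002,-0.006,0],[0.0225,0.002,-0.006,0],[0.0225,0.002,-0.006,0],[0.0168,-0.022,0,0],[0.0168,-0.022,0,0],[0.0168,-0.022,0,0],[0.0168,-0.022,0,0],[0.0174,-0.0144,0,0],[0.0174,-0.0144,0,0],[0.0174,-0.0144,0,0],[0.0174,-0.0144,0,0],[0.0174,-0.0144,0,0],[0,0,0,0]]])

```text
t: 5.4
tool_pos: [0.5845, 0.1156, 0.2027]
tool_rot: [1.133, 1.257, -1.136]
contact_force: [-0.6, 0.5, 1.6]
opening: -0.0001
```

```bash
cat >> h.py <<'E'
def theta():
    for n in ('top','side'):
        im=grab(n); d=ctrl.trace(n,'lid')
        if not d: print(n,'no lid'); continue
        m=cv2.erode(d[0]['region'].astype(np.uint8),np.ones((7,7)))>0
        p=pts(im,m)-O; l=np.c_[p@ex,p@ey,p[:,2]]; l=l[(l[:,2]>.11)&(abs(l[:,1])<.096)&(l[:,0]>-.06)]
        rng=np.random.default_rng(0); bi=None
        for _ in range(300):
            a=l[rng.choice(len(l),3,False)]; v=np.cross(a[1]-a[0],a[2]-a[0]); v/=np.linalg.norm(v)+1e-12
            s=abs((l-a[0])@v)<.002
            if bi is None or s.sum()>bi.sum(): bi=s
        q=l[bi]; c=q.mean(0); v=np.linalg.svd(q-c)[2][2]; v*=np.sign(v[2]); print(n,'theta',np.arctan2(v[0],v[2]).round(3),'n',v.round(3),'c',c.round(4),bi.sum(),len(l))
E
python3 - <<'E'
from h import *
goto(-.013,0,.151); theta()
E
```

```text
t 5.4 tcp local 0.0095 0.0004 0.2027 F [-0.6   0.55  1.56] open -6.84678776490303e-05
M [[-0.002, 0.995, 0.102], [-0.0, 0.102, -0.995], [-1.0, -0.002, 0.0]] units to target [ 0.2072 -0.0897  0.0017]
top theta 0.412 n [0.401 0.005 0.916] c [0.0777 0.0361 0.1559] 1323 1722
side theta 0.41 n [0.399 0.001 0.917] c [0.0588 0.0202 0.1641] 4162 4823
```

Emit:
move_arm(increments=[[[0.0166,-0.0092,0,0],[0.0166,-0.0092,0,0],[0.0166,-0.0092,0,0],[0.0166,-0.0092,0,0],[0.0166,-0.0092,0,0],[0.0166,-0.0092,0,0],[0.018,-0.006,0,0],[0.018,-0.006,0,0],[0.018,-0.006,0,0],[0.018,-0.006,0,0],[0.018,-0.006,0,0],[0.014,-0.006,0,0],[0.004,0,0,0],[0,0,0,0],[0,0,0,0]]])

```text
t: 6.85
tool_pos: [0.5629, 0.1134, 0.1521]
tool_rot: [1.134, 1.256, -1.134]
contact_force: [0.4, -0.5, -0.7]
opening: -0.0003
```

Run:
```python
from h import *
goto(-.013,0,.151); theta()
```

```text
t 6.85 tcp local -0.0121 0.0005 0.1521 F [ 0.4  -0.51 -0.71] open -0.0003428990051752476
M [[-0.0, 0.995, 0.102], [0.0, 0.102, -0.995], [-1.0, -0.0, -0.0]] units to target [ 0.0046 -0.0035  0.0019]
top theta 0.004 n [ 0.004 -0.005  1.   ] c [0.0735 0.0152 0.1369] 2216 2946
side theta 0.003 n [0.003 0.001 1.   ] c [0.0459 0.0185 0.1368] 3791 4477
```

Emit:
move_arm(increments=[[[0.004,0,0,0],[0.004,0,0,0],[0.004,0,0,0],[0,0,0,0],[0,0,0,0],[0,0,0,0]]])

```text
t: 7.55
tool_pos: [0.5629, 0.1134, 0.1496]
tool_rot: [1.134, 1.256, -1.134]
contact_force: [-2.1, -1.1, 3.9]
opening: 0.0003
```

Emit:
move_arm(increments=[[[-0.03,0,0,0],[-0.06,0,0,0],[-0.06,0,0,0],[0,-0.072,0.016,0],[0,-0.072,0.016,0],[0,-0.072,0.016,0],[0,-0.072,0.016,0],[0,-0.072,0.016,0],[0,0,0,0],[0,0,0,0]]])

```text
t: 8.38
tool_pos: [0.4756, 0.0843, 0.1872]
tool_rot: [1.135, 1.254, -1.133]
contact_force: [0.5, 0.2, -0.1]
opening: 0.0
```

Run:
```python
from h import *
goto(-.102,-.02,.1135); theta()
for n in ('top','side'):
    im=grab(n)
    for t in ('up_key_top','start_key_top','down_key','release_key'):
        for d in ctrl.trace(n,t)[:2]:
            if d['region'].sum()>200: continue
            q=pts(im,d['region']); q=q[q[:,2]>.09]-O
            print(n,t,round(d['score'],2),len(q),(q@ex).mean().round(4),(q@ey).mean().round(4),q[:,2].mean().round(4))
cv2.imwrite('pics/c.png',cv2.resize(im['pixels'][100:260,200:400],None,fx=3,fy=3)[:,:,::-1])
```

```text
t 8.3833 tcp local -0.1019 -0.0196 0.1872 F [ 0.55  0.23 -0.08] open 4.854690420942898e-05
M [[0.002, 0.995, 0.101], [0.0, 0.101, -0.995], [-1.0, 0.002, -0.0]] units to target [ 0.2947 -0.001   0.0017]
top theta -0.002 n [-0.002  0.006  1.   ] c [0.0357 0.0012 0.1367] 5518 7669
side no lid
top up_key_top 0.55 0 nan nan nan
top release_key 0.38 78 -0.0988 0.0593 0.0964
side down_key 0.31 99 -0.0971 -0.0578 0.0956<stdin>:9: RuntimeWarning: Mean of empty slice.
  ret = ret.dtype.type(ret / rcount)
```

View pics/c.png

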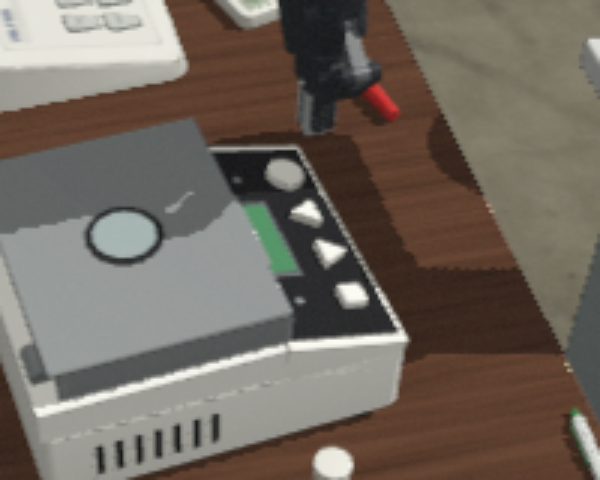

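The lid is fully shut (theta about 0), and all four keys show along the panel edge, with the up-arrow at crop pixel (307,213). I'll descend over the up key.

Emit:
move_arm(increments=[[[0.06,0,0,0],[0.06,0,0,0],[0.06,0,0,0],[0.05,0,0,0],[0.03,0,0,0],[0.02,0,0,0],[0,0,0,0],[0,0,0,0]]])

```text
t: 9.75
tool_pos: [0.4757, 0.0844, 0.1171]
tool_rot: [1.134, 1.255, -1.134]
contact_force: [-0.4, 0.0, 0.4]
opening: -0.0003
```

Emit:
move_arm(increments=[[[0.008,0,0,0],[0.008,0,0,0],[0.008,0,0,0],[0,0,0,0],[0,0,0,0]]])

```text
t: 10.17
tool_pos: [0.4762, 0.0844, 0.1117]
tool_rot: [1.135, 1.254, -1.133]
contact_force: [0.7, 0.5, 4.0]
opening: -0.0001
```

Emit:
move_arm(increments=[[[0.005,0,0,0],[0,0,0,0],[0,0,0,0]]])

```text
t: 10.42
tool_pos: [0.4763, 0.0844, 0.1105]
tool_rot: [1.135, 1.254, -1.132]
contact_force: [1.6, 0.6, 4.9]
opening: 0.0003
```

Emit:
move_arm(increments=[[[0.004,0,0,0],[0,0,0,0],[0,0,0,0]]])

```text
t: 10.67
tool_pos: [0.4762, 0.0844, 0.1093]
tool_rot: [1.135, 1.254, -1.133]
contact_force: [1.9, -0.4, 5.3]
opening: 0.0
```

Emit:
move_arm(increments=[[[-0.03,0,0,0],[-0.06,0,0,0],[-0.04,0,0,0],[0,0,0.042,0],[0,0,0.042,0],[0,0,0.042,0],[0,0,0.042,0],[0,0,0,0],[0,0,0,0]]])

```text
t: 11.42
tool_pos: [0.4794, 0.0417, 0.1404]
tool_rot: [1.135, 1.256, -1.136]
contact_force: [-0.1, 0.2, -0.5]
opening: 0.0003
```

Run:
```python
from h import *
goto(-.102,-.062,.1135)
```

```text
t 11.4167 tcp local -0.1025 -0.0624 0.1404 F [-0.11  0.24 -0.52] open 0.00028589550055449975
M [[-0.001, 0.995, 0.099], [0.0, 0.099, -0.995], [-1.0, -0.001, -0.0]] units to target [ 0.1076  0.0021 -0.0014]
```

Emit:
move_arm(increments=[[[0.04,0,0,0],[0.03,0,0,0],[0.02,0,0,0],[0.008,0,0,0],[0.008,0,0,0],[0.008,0,0,0],[0,0,0,0],[0,0,0,0],[0,0,0,0]]])

```text
t: 12.17
tool_pos: [0.4799, 0.0427, 0.1129]
tool_rot: [1.134, 1.255, -1.134]
contact_force: [-0.3, 0.2, -0.1]
opening: 0.0002
```

Emit:
move_arm(increments=[[[0.005,0,0,0],[0.005,0,0,0],[0,0,0,0],[0,0,0,0]]])

```text
t: 12.5
tool_pos: [0.4804, 0.0427, 0.1108]
tool_rot: [1.135, 1.255, -1.133]
contact_force: [1.1, 1.3, 4.3]
opening: -0.0001
```

Emit:
move_arm(increments=[[[0.005,0,0,0],[0.004,0,0,0],[0,0,0,0],[0,0,0,0]]])

```text
t: 12.83
tool_pos: [0.4808, 0.0427, 0.1089]
tool_rot: [1.135, 1.254, -1.132]
contact_force: [-0.5, 0.9, 5.4]
opening: -0.0001
```

Emit:
move_arm(increments=[[[-0.03,0,0,0],[-0.08,0,0,0],[-0.12,0,0,0],[-0.12,0,0,0],[-0.12,0,0,0],[0,0,0.12,0],[0,0,0.12,0],[0,0,0.12,0],[0,0,0.12,0],[0,0,0,0],[0,0,0,0]]])

```text
t: 13.75
tool_pos: [0.4913, -0.0779, 0.2246]
tool_rot: [1.136, 1.256, -1.137]
contact_force: [0.5, -0.2, -0.6]
opening: 0.0003
```

Run:
```python
from h import *
goto(0,0,.2); theta()
for n in ('top','side'):
    im=grab(n)
    for t in ('up_key_top','start_key_top','vial_1','beaker_50'):
        for d in ctrl.trace(n,t)[:2]:
            if d['region'].sum()>900 or d['score']<.4: continue
            p=pts(im,d['region']); q=p-O
            print(n,t,round(d['score'],2),np.median(p,0).round(3),'local',np.median(q@ex).round(3),np.median(q@ey).round(3))
cv2.imwrite('pics/d.png',im['pixels'][:,:,::-1])
```

```text
t 13.75 tcp local -0.1028 -0.1826 0.2246 F [ 0.47 -0.19 -0.64] open 0.00026430917006783607
M [[-0.002, 0.995, 0.099], [0.0, 0.099, -0.995], [-1.0, -0.002, -0.001]] units to target [ 0.0982  0.4092 -0.7316]
top theta -0.007 n [-0.007 -0.     1.   ] c [ 0.0349 -0.0009  0.1364] 5725 7714
side theta -0.004 n [-0.004 -0.001  1.   ] c [0.0391 0.012  0.136 ] 4342 5071
top start_key_top 0.45 [0.483 0.042 0.097] local -0.099 -0.063
top vial_1 0.57 [0.563 0.273 0.046] local 0.003 0.16
top vial_1 0.44 [0.508 0.257 0.046] local -0.052 0.15
top beaker_50 0.97 [0.644 0.275 0.007] local 0.085 0.153
side up_key_top 0.59 [0.484 0.047 0.096] local -0.098 -0.058
side vial_1 0.84 [0.564 0.284 0.037] local 0.006 0.17
side vial_1 0.64 [0.472 0.169 0.095] local -0.097 0.065
side beaker_50 0.84 [0.641 0.275 0.032] local 0.082 0.152
```

View pics/d.png

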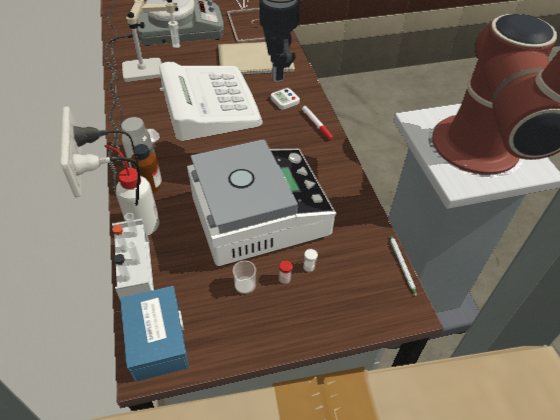

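The lid is shut at pixel (240,180). The arm is clear at (280,70), and the vials and beaker, at (310,260), (285,272) and (244,278), are where they were.

```bash
python3 -c "
from station import ctrl; print(ctrl.finish_job())"
```

```text
the job is handed in; nothing more can be done
None
```

I pushed the lid fully shut, tapped the up-arrow key and then the start key, moved the arm clear, and handed the job in at about 14 s. The job reports no verdict.

- **Lid:** I pushed it down along its arc with closed fingertips, pressing with about 4 N at the end. It measured within 0.01 rad of shut in both cameras afterwards.
- **Keys:** I estimate about 4 mm travel at 5.6 N for the up-arrow key and about 3.5 mm at 5.5 N for the start key. These come from the contact force and tool height, because key travel can't be read directly. The force fell to sensor noise after each release. The start key's top was back at its original height; I did not get a separate height reading for the up-arrow key.
- **Vials and beaker:** both vials and the beaker measured within 2 mm of their starting positions in the top camera.
- **Checks that disagreed:** the trained networks sometimes mixed up the keys. In the last side picture they labelled the start key as up-arrow and the release key as a vial. I told the keys apart by their positions in the centrifuge frame instead.

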